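# Hold the start key of a dental milling unit

## Robot

A 7-joint arm with a two-finger parallel gripper is mounted at the origin on the work surface. World frame = base frame: x ahead of the robot, y to its left, z up, the work surface at z = 0. Lengths are in m, angles in rad, forces in N, time in s.
With the tool pointing down it reaches from about 0.4 to 0.875 m from the base axis. Payload 19.3 kg.
Tool frame: the origin (TCP) lies between the finger pads; the fingertips stand 17 mm ahead of it and the grasp point (between the pads) lies 2 mm behind it (bot.finger_overhang is the distance from the TCP to the fingertips, in m); z points along the fingers, y is the line along which they close (so a half turn about z gives the same grasp; the last joint's range is limited). The gripper opens to 85 mm and grips with 20 to 120 N. Pads are 22 mm wide; open, the fingers measure 114 mm over their backs; the gripper's body (76 mm by 85 mm) begins 54 mm behind the grasp point. The pads swing forward as they close: fully open they stand 13 mm farther back than shut.
Start: joints at [-1.233, 0.521, -0.036, 1.599, 0.021, 1.021, -0.113], TCP at [0.248, 0.574, 0.248] pointing down, gripper open.
Joint ranges: [-2.91, 2.91], [-0.3, 2.13], [-1.5, 1.42], [0.17, 2.43], [-1.26, 4.41], [0.16, 1.93], [-2.52, 2.52]. Speed limits (rad/s): [1.89, 1.89, 2.39, 2.39, 3.01, 3.01, 3.01].

## Interface

Orientations are given as [roll, pitch, yaw] about the fixed x, y, z axes, in that order (R = Rz(yaw) Ry(pitch) Rx(roll)).
In Python, from workcell import observe, grab_frame, bot gives the robot as it stands.
- The arm moves only by the shell command python3 -m crank 'ROWS' [FORCE]. ROWS is a JSON object of lists of equal length, an entry for each row: "linear": the shift along the world's x, y, z each as a share of 0.25 m, from -1 to 1, a list of three; "delta_rot": the turn, a rotation vector about the world's x, y, z each as a share of 30 degrees, from -1 to 1, a list of three; "fingers": the opening, from -1 (shut) to 1 (fully open). In form: {"linear": [[dx, dy, dz], ...], "delta_rot": [[rx, ry, rz], ...], "fingers": [fingers, ...]}. A call has 1 to 5 rows; each row is the pose to reach, as a shift and turn from the pose commanded when the call began; what a row does not reach only later rows make up. A row lasts 1/10 s, in which the tool goes at most 50 mm and 8.59 degrees, less where a joint would pass 70% of its speed; a pose out of reach is approached as far as the arm can. A call with a number of a shift or a turn outside -1 to 1 is refused whole. A call with a gripper value outside its range is refused whole. The fingers move at their own pace and stop on an object; FORCE is the grip in N (left out, the last holds). Time passes only in rows, so rows that repeat a pose let the fingers close. It gives the time, the measured TCP pose, the force, the opening and the grip force at its end, in the units of the state.
- observe(): the state, without advancing time (a new reading comes with each control period).
- grab_frame(name): name is "scene" or "top" or "wrist"; returns a dict with "image" (400x640x3 uint8, red, green, blue), "mtx" (3x3 intrinsics, pixels), "xyz" and "orientation" of the camera in the world. Camera axes: x right, y down, z forward; pixel columns grow to the right and rows downward; lengths in m; the calibration is good to about 2 mm. A picture is of the moment at which its call begins. There is no depth.
- bot.job_done(): hands the job in; it is judged then, once.
The state is a dict: "clock": time; "qpos": joint angles; "qd": joint speeds; "joint_efforts": joint torques, N m; "position": TCP position; "tool_rot": TCP orientation; "force": force on the tool from outside, world axes, zero at the start; "moment": the same for the moment, N m; "grip_width": finger opening in m; "finger_force": force on a finger pad.
Only numpy, scipy, OpenCV 4.12 (cv2) and the standard library are available. Lean on these libraries where they do the work, as an engineer would, in place of code of your own. Each camera call takes 0.05 s, during which the arm holds its last target. There are 200 camera calls.

## Task

Take the key with the red bow out of the wooden key block, push it fully home into the key switch on the white control box, easing it past the sticky pins with a little wiggle if it catches, then turn it a quarter turn clockwise (seen from above) to its stop. The switch springs back, so finish while still gripping the key and holding it turned to the stop; do not let go. Leave the other two keys in the block and do not disturb the other things on the bench.

Things in the scene. Friction and masses are not known exactly. Their poses are not given: they have to be found in the camera images.
- red_key_bow (a point): Loose key standing upright, blade down, with a RED plastic bow: an upright slab 34 wide (x), 10 thick (y), 34 high. The point is the bow's centre, to be pinched across the 10 mm; z is up. Below the bow: a stem 10 in diameter, then a steel shoulder disc 18 in diameter, its underside 29 below the point. Whole key 80 high, 40 g nominal. It works either way round (half-turn symmetric).
- red_key_tip (a point): Tip of the red key's blade, 63 below the bow's centre. The flat steel blade is 20 wide (x), 5 thick (y) and 24 long, with rounded edges and end; above it a round neck, 5 in diameter and 10 long, leads up to the shoulder disc.
- blue_key_bow (a point): Bystander: same key with a BLUE bow, point at the centre of the bow. Not to be used or disturbed.
- yellow_key_bow (a point): Bystander: same key with a YELLOW bow, point at the centre of the bow. Not to be used or disturbed.
- key_block: Fixed light wooden block, 50 (x) x 180 (y) x 45 high, origin at the centre of its underside. Three slots in its top at y = -58, 0, +58 hold the three keys in any order, each with its shoulder resting on the block and its blade loose in the slot, bow width along the block's y. A key must rise 34 to come free.
- control_box: Fixed white control box, black top panel, 180 (x) x 200 (y) x 88 high, origin at the centre of its underside. On top: a square steel plate 58 x 58, 4 proud of the panel, with the key slot at its centre, and a round black knob 20 high, 95 from the slot towards -y (not used).
- keyhole (a point): Centre of the key slot at the steel plate's top face, 92 above the bench; x along the slot, z up. The slot is 22.2 (x) x 6.6 (y) through the fixed 8 thick plate, with a 2.5 wide sloping lead-in. The blade enters with its width along x. Fully home, the key's shoulder rests on the plate (bow centre 29 above this point). Only then (within about 2) can it turn: before, the plate blocks the blade.
- pins (a point): Middle of the turning cylinder below the plate, 20 under the keyhole; its slot is 21.6 x 6.2. Two sticky sprung pins stick out about 3 from the ends of that slot; the tip meets them about 14 and 23 below the plate's top. Pushing straight past takes 10 to 20 N; shifting the key a millimetre along the slot or twisting it slightly while pushing frees it when it catches.
- switch (a joint): Angle of the key cylinder, rad: 0 at rest, slot in line with the plate's slot; grows clockwise seen from above (the key's yaw falls) to the stop at 1.57. A spring drives it back to 0 (0.03 Nm at rest, 0.12 Nm at the stop). The blade has about 0.1 rad of play, so the key turns about 1.65 to reach the stop. Only a key can turn it.
- plaster_cast: Bystander: loose plaster dental cast, 70 x 65 x 36 high, origin at the centre of its underside.
- wax_jar: Bystander: loose amber glass jar, 54 diameter, 60 high, origin at the centre of its underside.
- bur_cup: Bystander: loose blue cup, 60 diameter, 70 high, origin at the centre of its underside.
- brush: Bystander: loose brush lying on the bench, about 200 long along its x, under 30 high.
- bur_stand: Bystander: loose aluminium bur stand, 64 diameter, 44 high, origin at the centre of its underside.

How it is judged:
By the outcome, as a careful person would: the job done as asked, in the order asked, and still so for the second after the job is handed in, while the arm keeps its last pose, push and grip.
It also fails if it takes over 48 s, if anything falls off the work surface, if the arm or the gripper's body presses on something with over 40 N, if the wrist force passes 120 N, or if a joint passes its speed limit or range.

## Working session

There is one attempt and no reset: what is moved stays moved. The work goes in short steps, Python scripts to look and compute and a shell command to move; the robot and the scene stay as the last step left them, time stands still between calls to the robot, and variables do not carry over. Pictures are saved under pics/ and viewed, at most 10 in all, crops included, and the job is handed in when it is done.

```bash
mkdir -p pics; cat > h.py <<'E'
import numpy as np, cv2, pickle
from workcell import observe, grab_frame, bot
from scipy.spatial.transform import Rotation as R
def snap(name, fn):
    f=grab_frame(name); pickle.dump(f,open(fn+'.pkl','wb')); cv2.imwrite('pics/'+fn+'.png',f['image'][:,:,::-1]); return f
def rot(f):
    o=np.array(f['orientation'],float)
    return o if o.shape==(3,3) else R.from_euler('xyz',o).as_matrix()
def ray(f,u,v):
    d=rot(f)@np.linalg.inv(f['mtx'])@np.array([u,v,1.]); return np.array(f['xyz']),d
def onz(f,u,v,z):
    p,d=ray(f,u,v); return p+d*(z-p[2])/d[2]
def proj(f,P):
    c=np.array(f['mtx'])@rot(f).T@(np.array(P)-f['xyz']); return c[:2]/c[2]
def tri(obs):
    A=np.zeros((3,3));b=np.zeros(3)
    for f,u,v in obs:
        p,d=ray(f,u,v); d=d/np.linalg.norm(d); M=np.eye(3)-np.outer(d,d); A+=M;b+=M@p
    return np.linalg.solve(A,b)
def load(fn): return pickle.load(open(fn+'.pkl','rb'))
E
python3 - <<'E'
from h import *
for n in ['top','scene']:
    f=snap(n,n+'0'); print(n,f['mtx'],f['xyz'],f['orientation'])
s=observe(); print({k:np.round(v,3) for k,v in s.items()})
E
```

```text
top [[454.09324342   0.         321.33544922]
 [  0.         454.09324342 204.85470204]
 [  0.           0.           1.        ]] [ 0.43409998 -0.00332398  1.6322159 ] [-3.07472698 -0.01797831 -1.55462295]
scene [[437.00883936   0.         318.30920422]
 [  0.         437.00883936 200.81789241]
 [  0.           0.           1.        ]] [1.08432798 0.89276124 1.21875752] [-2.40277568  0.01250172  2.58472086]
{'clock': np.float64(0.1), 'qpos': array([-1.233,  0.522, -0.036,  1.6  ,  0.021,  1.021, -0.113]), 'qd': array([ 0.001, -0.002,  0.   , -0.002, -0.002, -0.001, -0.001]), 'joint_efforts': array([ 4.0000e-03, -9.2848e+01,  1.9840e+00, -3.7054e+01,  1.8000e-02,
        5.0000e-03,  0.0000e+00]), 'position': array([0.248, 0.573, 0.248]), 'tool_rot': array([-3.141,  0.   ,  2.734]), 'force': array([-1.136,  1.426,  0.331]), 'moment': array([-0.027, -0.065, -0.028]), 'finger_force': np.float64(0.0), 'grip_width': np.float64(0.086)}
```

View pics/top0.png

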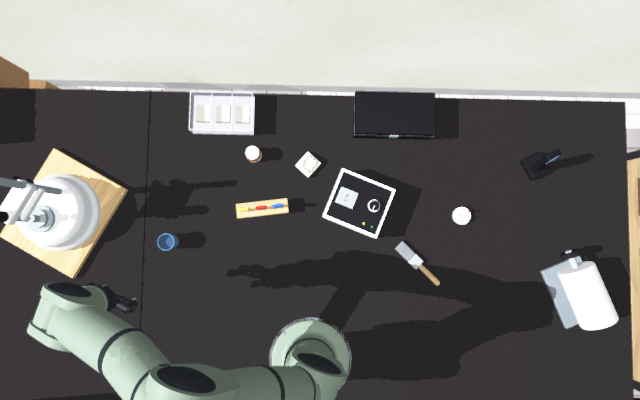

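View pics/scene0.png

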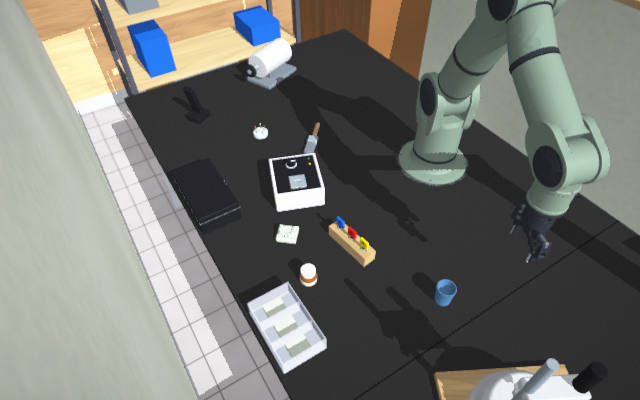

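View crops.

The top view shows the block at about (262,208), with red in the middle, yellow on its left and blue on its right. The plate on the box is at about (347,197) and the knob at about (374,206). I'll enlarge both.

```bash
python3 - <<'E'
from h import *
a=load('top0')['image'][160:245,225:405]; b=load('scene0')['image'][145:275,260:390]
A=cv2.resize(a,None,fx=4.4,fy=4.4,interpolation=cv2.INTER_CUBIC)
cv2.imwrite('pics/c_top.png',A[:,:,::-1])
B=cv2.resize(b,None,fx=4.5,fy=4.5,interpolation=cv2.INTER_CUBIC); cv2.imwrite('pics/c_scene.png',B[:,:,::-1])
E
```

```text
(no output)
```

View pics/c_top.png

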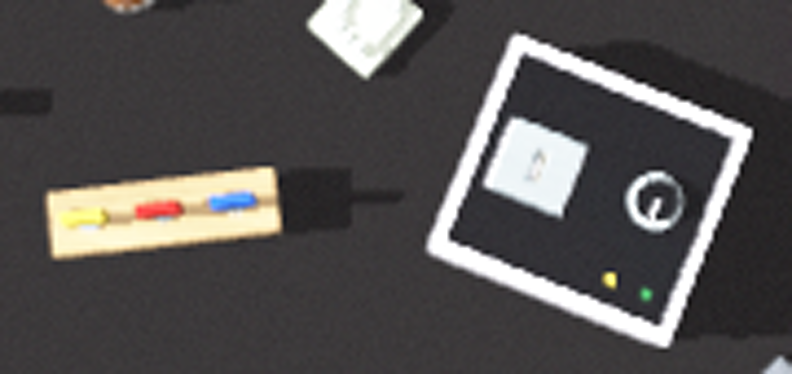

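View pics/c_scene.png

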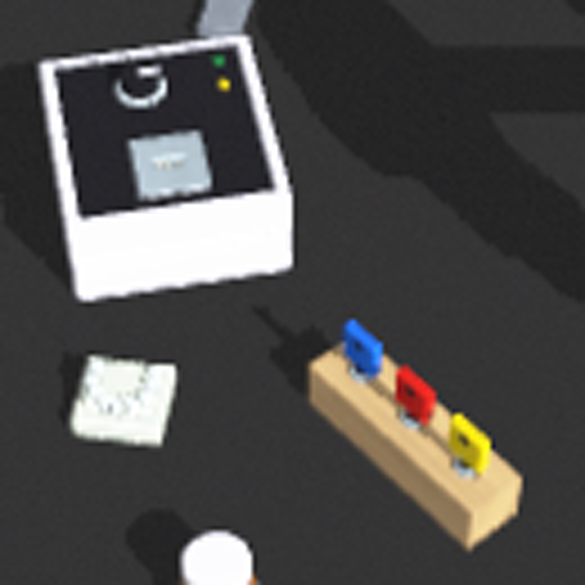

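Crop pixels read: red bow (158,210); plate corners (515,117), (588,143), (562,215), (485,187); box corners (515,35), (752,130), (667,345), (428,250); bow ends from yellow (85,218) to blue (232,203).

```bash
python3 - <<'E'
from h import *
f=load('top0'); g=load('scene0')
t=lambda p:(225+(p[0]+.5)/4.4-.5,160+(p[1]+.5)/4.4-.5)
s=lambda p:(260+(p[0]+.5)/4.5-.5,145+(p[1]+.5)/4.5-.5)
for n,p in dict(r=(158,210),y=(85,218),b=(232,203)).items(): print(n,onz(f,*t(p),.085).round(4))
for n,q in dict(r=(415,396),y=(469,445),b=(363,348)).items(): print('scene',n,onz(g,*s(q),.074).round(4))
C=np.array([onz(f,*t(p),.088) for p in [(515,35),(752,130),(667,345),(428,250)]]); print(C.round(4),C.mean(0))
for i in range(4): d=C[(i+1)%4]-C[i]; print(np.hypot(*d[:2]),np.arctan2(d[1],d[0]))
P=np.array([onz(f,*t(p),.092) for p in [(515,117),(588,143),(562,215),(485,187)]]);print('plate',P.mean(0))
P=np.array([onz(g,*s(p),.092) for p in [(128,139),(200,130),(212,189),(140,200)]]);print('plate scene',P.mean(0))
C=np.array([onz(g,*s(p),.088) for p in [(40,62),(249,37),(291,186),(79,218)]]);print('box scene',C.mean(0))
print('slot',onz(f,*t((537,165)),.092),onz(g,*s((169,161)),.092))
print('slotdir',onz(f,*t((541,150)),.092)-onz(f,*t((533,180)),.092))
s=observe();print(R.from_euler('xyz',s['tool_rot']).as_matrix().round(3))
E
```

```text
r [0.5261 0.1775 0.085 ]
y [0.5189 0.2337 0.085 ]
b [0.5325 0.1205 0.085 ]
scene r [0.5269 0.181  0.074 ]
scene y [0.5198 0.2387 0.074 ]
scene b [0.5337 0.1223 0.074 ]
[[ 0.6674 -0.0971  0.088 ]
 [ 0.5963 -0.2828  0.088 ]
 [ 0.4282 -0.2178  0.088 ]
 [ 0.4985 -0.0319  0.088 ]] [ 0.54758811 -0.15738368  0.088     ]
0.19884803462121772 -1.9363040643191927
0.18020213551696446 2.772587372421368
0.19870287917065568 1.2091416977873015
0.18096730144341983 -0.36818022949467744
plate [ 0.56527992 -0.11560734  0.092     ]
plate scene [ 0.56656742 -0.10964198  0.092     ]
box scene [ 0.54429737 -0.15738726  0.088     ]
slot [ 0.56562376 -0.11520441  0.092     ] [ 0.56549268 -0.11309707  0.092     ]
slotdir [ 0.02341848 -0.00591134  0.        ]
[[-0.918  0.397 -0.   ]
 [ 0.397  0.918 -0.001]
 [-0.    -0.001 -1.   ]]
```

```bash
python3 -m crank '{"linear":[[0.15,-0.15,0],[0.3,-0.35,0],[0.45,-0.5,0],[0.55,-0.75,0],[0.56,-0.8,0]],"delta_rot":[[0,0,-0.25],[0,0,-0.5],[0,0,-0.75],[0,0,-1],[0,0,-1]],"fingers":[1,1,1,1,1]}'
python3 -m crank '{"linear":[[0.15,-0.2,0],[0.3,-0.4,0],[0.45,-0.6,0],[0.55,-0.78,-0.1],[0.55,-0.78,-0.2]],"delta_rot":[[0,0,-0.25],[0,0,-0.5],[0,0,-0.75],[0,0,-1],[0,0,-1]],"fingers":[1,1,1,1,1]}'
python3 - <<'E'
from h import *
f=snap('wrist','w1');s=observe();print(s['clock'],s['position'],s['tool_rot'],s['qpos'],f['xyz'],f['orientation'])
print([proj(f,p).round(1) for p in [(.5265,.1785,.091),(.5265,.1785,.074),(.5194,.2355,.091),(.533,.121,.091)]])
E
```

```text
clock: 0.6
position: [0.3889, 0.3716, 0.248]
tool_rot: [-3.141, 0.0, 2.204]
force: [1.2, 0.9, 0.1]
grip_width: 0.0857
finger_force: 0.0
clock: 1.1
position: [0.526, 0.1794, 0.2027]
tool_rot: [3.137, -0.001, 1.68]
force: [1.2, 1.1, -0.3]
grip_width: 0.0856
finger_force: 0.0
1.15 [0.52580197 0.17324476 0.19672915] [-3.13980082  0.00434685  1.6791023 ] [-0.63849098  0.49015159  0.29057072  1.85139967 -0.17898245  0.82856034
 -0.15016609] [0.51848863 0.24584447 0.32791798] [ 2.87867289 -0.0052182   0.10989371]
[array([314.7, 207.4]), array([314.6, 201.7]), array([313.5, 130.8]), array([314.9, 275.8])]
```

View pics/w1.png

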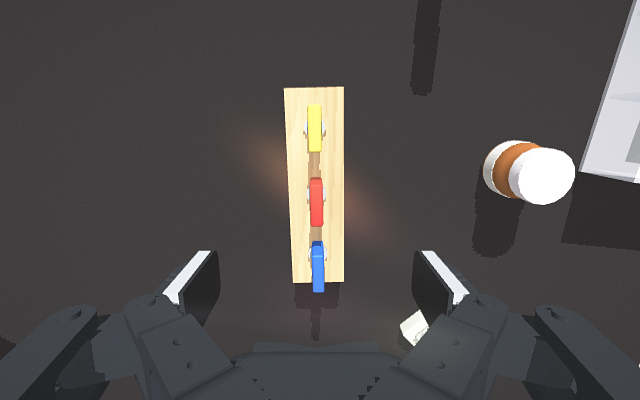

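The wrist view shows the red bow at about u 311–323, v 178–226, yellow's far end at (314,151), and blue's far end at (318,291). The block runs from (313.5,88) to (318.5,283).

```bash
python3 - <<'E'
from h import *
import time
f=snap('wrist','w2');s=observe();print(s['position'],s['tool_rot'],f['xyz'],f['orientation'])
im=f['image'].astype(int); r,g,b=im[...,0],im[...,1],im[...,2]
ms=dict(y=(r>150)&(g>130)&(b<90),r=(r>120)&(g<80)&(b<80),b=(b>120)&(r<80))
P=[]
for k,m in ms.items():
    m=cv2.morphologyEx(m.astype(np.uint8),cv2.MORPH_OPEN,np.ones((3,3))); n,l,st,c=cv2.connectedComponentsWithStats(m); i=1+st[1:,4].argmax(); x,y,w,h,a=st[i]; 
    ys,xs=np.nonzero(l==i); u=xs[ys>y+h-8].mean(); e=onz(f,u,y+h-.5,.091); P.append(e); print(k,x,y,w,h,e.round(4))
P=np.array(P); d=P[2]-P[0]; d/=np.linalg.norm(d); print('dir',d,np.arctan2(d[1],d[0])+np.pi, 'spacing',np.linalg.norm(P[1]-P[0]),np.linalg.norm(P[2]-P[1]))
print('red centre',P[1]-d*.017)
for uv in [(284,89),(343,87),(293,283),(343,283)]: print(onz(load('w1'),*uv,.045))
E
```

```text
[0.52417285 0.1759738  0.19811211] [-3.13786867  0.00373299  1.68012159] [0.51908517 0.24045401 0.3215973 ] [2.87365019e+00 8.25708232e-04 1.09035391e-01]
y 521 136 20 11 [0.6712 0.2348 0.091 ]Traceback (most recent call last):
  File "<stdin>", line 8, in <module>
ValueError: attempt to get argmax of an empty sequence
```

```bash
python3 - <<'E'
from h import *
f=snap('wrist','w3');s=observe();print(s['position'],s['tool_rot'],f['xyz'],f['orientation'])
h=cv2.cvtColor(f['image'],cv2.COLOR_RGB2HSV).astype(int); H,S,V=h[...,0],h[...,1],h[...,2]
roi=np.zeros(H.shape,bool); roi[60:310,270:360]=1
ok=roi&(S>190)&(V>110)
ms=dict(y=ok&(H>22)&(H<35),r=ok&((H<8)|(H>172)),b=ok&(H>100)&(H<130))
P=[]
for k,m in ms.items():
    n,l,st,c=cv2.connectedComponentsWithStats(m.astype(np.uint8)); i=1+st[1:,4].argmax(); x,y,w,hh,a=st[i]
    ys,xs=np.nonzero(l==i); u=xs[ys>y+hh-8].mean(); e=onz(f,u,y+hh-.5,.091); P.append(e); print(k,x,y,w,hh,a,e.round(4))
P=np.array(P); d=P[2]-P[0]; d/=np.linalg.norm(d); print('dir',d,np.arctan2(d[1],d[0])+np.pi, 'spacing',np.linalg.norm(P[1]-P[0]),np.linalg.norm(P[2]-P[1]))
print('red centre',P[1]-d*.017)
E
```

```text
[0.52357095 0.17882867 0.19953687] [-3.13855407e+00  2.03349367e-03  1.68260166e+00] [0.51762385 0.24313841 0.32301557] [2.87426935e+00 2.78202461e-03 1.10016352e-01]Traceback (most recent call last):
  File "<stdin>", line 9, in <module>
ValueError: attempt to get argmax of an empty sequence
```

```bash
python3 - <<'E'
from h import *
for fn in ['w1','w3']:
    f=load(fn); im=f['image']; print([im[v,u].tolist() for v,u in [(130,314),(205,317),(270,318),(220,317),(215,322)]])
h=cv2.cvtColor(im,cv2.COLOR_RGB2HSV); print([h[v,u].tolist() for v,u in [(130,314),(205,317),(270,318)]])
E
```

```text
[[255, 254, 144], [251, 107, 95], [86, 153, 252], [250, 93, 86], [237, 80, 75]]
[[255, 254, 139], [251, 112, 98], [87, 155, 253], [251, 97, 89], [250, 105, 94]]
[[30, 116, 255], [3, 155, 251], [108, 167, 253]]
```

```bash
cat > bows.py <<'E'
from h import *
def bows(f,roi):
    h=cv2.cvtColor(f['image'],cv2.COLOR_RGB2HSV).astype(int); H,S,V=h[...,0],h[...,1],h[...,2]
    ok=np.zeros(H.shape,bool); ok[roi]=1; ok&=(S>95)&(V>110)
    return {k:m&ok for k,m in dict(y=(H>22)&(H<35),r=(H<9)|(H>172),b=(H>100)&(H<130)).items()}
E
python3 - <<'E'
from bows import *
for fn in ['w1','w2','w3']:
    f=load(fn); P=[]
    for k,m in bows(f,np.s_[60:310,270:360]).items():
        n,l,st,c=cv2.connectedComponentsWithStats(m.astype(np.uint8)); i=1+st[1:,4].argmax(); x,y,w,hh,a=st[i]
        ys,xs=np.nonzero(l==i); u=xs[ys>y+hh-8].mean(); e=onz(f,u,y+hh-.5,.091); P.append(e); print(k,x,y,w,hh,a,e.round(4))
    P=np.array(P); d=P[2]-P[0]; d/=np.linalg.norm(d); print('ang',np.arctan2(d[1],d[0])+np.pi, 'spacing',np.linalg.norm(P[1]-P[0]),np.linalg.norm(P[2]-P[1]))
    print('red centre',P[1]-d*.017)
E
```

```text
y 307 105 15 47 621 [0.522  0.2209 0.091 ]
r 310 177 13 50 629 [0.5295 0.1633 0.091 ]
b 312 241 13 52 600 [0.5374 0.1062 0.091 ]
ang 1.7037680228825192 spacing 0.058070396902924946 0.057641900961396174
red centre [0.52729589 0.18014301 0.091     ]
y 309 94 15 50 690 [0.5218 0.2206 0.091 ]
r 311 170 14 51 648 [0.5294 0.1636 0.091 ]
b 314 236 13 53 629 [0.5373 0.1066 0.091 ]
ang 1.7061478942893844 spacing 0.057484947543978336 0.05756384045408568
red centre [0.52710403 0.18042092 0.091     ]
y 311 99 15 49 668 [0.5219 0.2206 0.091 ]
r 313 174 14 50 640 [0.5292 0.1637 0.091 ]
b 315 239 13 53 614 [0.537 0.106 0.091]
ang 1.7018347683201172 spacing 0.05739912788376127 0.05818470288708552
red centre [0.52702193 0.18052139 0.091     ]
```

```bash
python3 -m crank '{"linear":[[0.01,0.008,-0.1],[0.01,0.008,-0.2],[0.01,0.008,-0.28],[0.01,0.008,-0.3],[0.01,0.008,-0.3]],"delta_rot":[[0,0,0.04],[0,0,0.04],[0,0,0.04],[0,0,0.04],[0,0,0.04]],"fingers":[0,0,0,0,0]}' 40
python3 -m crank '{"linear":[[0,0,0],[0,0,0],[0,0,0]],"delta_rot":[[0,0,0],[0,0,0],[0,0,0]],"fingers":[0,0,0]}'; python3 -c "
from h import *
s=observe();print(s['position'],s['tool_rot'])"
```

```text
clock: 1.75
position: [0.5257, 0.1843, 0.1264]
tool_rot: [-3.141, -0.0, 1.709]
force: [-0.6, -0.6, 0.3]
grip_width: 0.0426
finger_force: 0.0
clock: 2.05
position: [0.5263, 0.1839, 0.1272]
tool_rot: [3.14, -0.0, 1.708]
force: [-0.0, -0.0, 0.3]
grip_width: 0.0429
finger_force: 0.0
[0.5263454  0.1838972  0.12716843] [ 3.14049528e+00 -4.74353982e-04  1.70763044e+00]
```

```bash
python3 -m crank '{"linear":[[0.003,-0.014,-0.07],[0.003,-0.014,-0.14],[0.003,-0.014,-0.2],[0.003,-0.014,-0.21],[0.003,-0.014,-0.21]],"delta_rot":[[0,0,0],[0,0,0],[0,0,0],[0,0,0],[0,0,0]],"fingers":[0,0,0,0,0]}' 40
python3 -m crank '{"linear":[[0,0,0],[0,0,0],[0,0,0],[0,0,0],[0,0,0]],"delta_rot":[[0,0,0],[0,0,0],[0,0,0],[0,0,0],[0,0,0]],"fingers":[-0.4,-0.6,-0.8,-1,-1]}' 40
python3 -c "
from h import *
s=observe();print(s['position'],s['tool_rot'])"
```

```text
clock: 2.55
position: [0.5267, 0.1801, 0.0738]
tool_rot: [-3.141, 0.0, 1.707]
force: [-0.4, 0.4, -0.7]
grip_width: 0.0431
finger_force: 0.0
clock: 3.05
position: [0.5271, 0.1803, 0.0745]
tool_rot: [3.141, -0.0, 1.708]
force: [-1.5, -0.6, 6.2]
grip_width: 0.0093
finger_force: 39.0
[0.52712307 0.18028935 0.07449943] [ 3.14072463e+00 -3.66119337e-04  1.70752358e+00]
```

```bash
python3 -m crank '{"linear":[[0,0,0],[0,0,0.04],[0,0,0.1],[0,0,0.18],[0,0,0.26]],"delta_rot":[[0,0,0],[0,0,0],[0,0,0],[0,0,0],[0,0,0]],"fingers":[-1,-1,-1,-1,-1]}' 80
python3 -m crank '{"linear":[[0,0,0.08],[0,0,0.16],[0,0,0.24],[0,0,0.26],[0,0,0.26]],"delta_rot":[[0,0,0],[0,0,0],[0,0,0],[0,0,0],[0,0,0]],"fingers":[-1,-1,-1,-1,-1]}' 80
python3 - <<'E'
from h import *
s=observe();print(s['position'],s['tool_rot'],s['force'])
f=snap('scene','s2'); snap('wrist','w4')
a=cv2.resize(f['image'][150:280,300:400],(400,520),interpolation=cv2.INTER_CUBIC); b=load('w4')['image'][100:400,170:470]; b=cv2.resize(b,(400,400)); b=np.vstack([b,np.zeros((120,400,3),np.uint8)])
cv2.imwrite('pics/m4.png',np.hstack([a,b])[:,:,::-1])
E
```

```text
clock: 3.55
position: [0.5269, 0.1801, 0.1408]
tool_rot: [3.141, -0.0, 1.707]
force: [0.7, 0.3, -0.4]
grip_width: 0.0087
finger_force: 77.9
clock: 4.05
position: [0.5271, 0.1803, 0.205]
tool_rot: [3.14, -0.001, 1.708]
force: [-0.2, -0.3, -0.6]
grip_width: 0.0091
finger_force: 77.9
[0.5270711  0.1802815  0.20501278] [ 3.13985799e+00 -7.45165470e-04  1.70756327e+00] [-0.16288941 -0.33807864 -0.62144806]
```

View pics/m4.png

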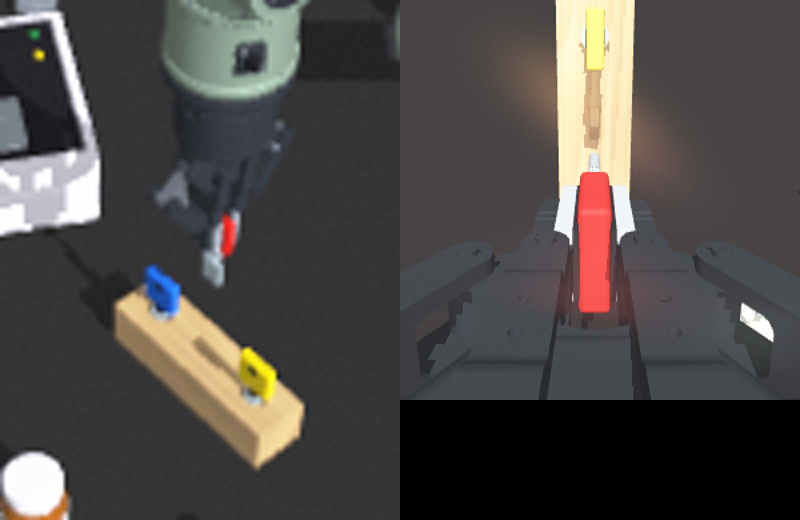

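```bash
python3 -m crank '{"linear":[[0.04,-0.15,0.02],[0.08,-0.3,0.02],[0.12,-0.45,0.02],[0.16,-0.6,0.02],[0.2,-0.7,0.02]],"delta_rot":[[0,0,0.2],[0,0,0.4],[0,0,0.6],[0,0,0.8],[0,0,1]],"fingers":[-1,-1,-1,-1,-1]}' 80
python3 -m crank '{"linear":[[0.04,-0.15,0],[0.08,-0.3,0],[0.12,-0.45,0],[0.14,-0.55,0],[0.14,-0.55,0]],"delta_rot":[[0,0,0.2],[0,0,0.4],[0,0,0.6],[0,0,0.8],[0,0,1]],"fingers":[-1,-1,-1,-1,-1]}' 80
python3 -m crank '{"linear":[[0,0,0],[0,0,0],[0,0,0],[0,0,0]],"delta_rot":[[0,0,0.04],[0,0,0.04],[0,0,0.04],[0,0,0.04]],"fingers":[-1,-1,-1,-1]}' 80
python3 - <<'E'
from h import *
s=observe();print(s['position'],s['tool_rot'],s['force'])
f=snap('wrist','w5'); print(f['xyz'],f['orientation'])
for p in [(.5655,-.1135,.092),np.array(s['position'])-[0,0,.0635]]: print(proj(f,p))
E
```

```text
clock: 4.65
position: [0.5765, 0.0021, 0.2079]
tool_rot: [-3.14, -0.0, 2.233]
force: [0.1, 0.7, -0.4]
grip_width: 0.0087
finger_force: 77.8
clock: 5.15
position: [0.6112, -0.1369, 0.2075]
tool_rot: [-3.14, -0.001, 2.754]
force: [-0.7, 0.6, -0.7]
grip_width: 0.0089
finger_force: 77.9
clock: 5.55
position: [0.6118, -0.1316, 0.2087]
tool_rot: [-3.142, -0.0, 2.775]
force: [0.1, 0.2, -0.6]
grip_width: 0.0092
finger_force: 77.9
[ 0.61180469 -0.13164303  0.20874236] [-3.14157932e+00 -2.34368799e-04  2.77503905e+00] [ 0.10223947  0.19243545 -0.63544576]
[ 0.55058967 -0.10689905  0.33392772] [ 2.87731601e+00 -5.03576059e-04  1.20493162e+00]
[314.23176009 138.18551735]
[313.42063009 225.60898338]
```

View pics/w5.png

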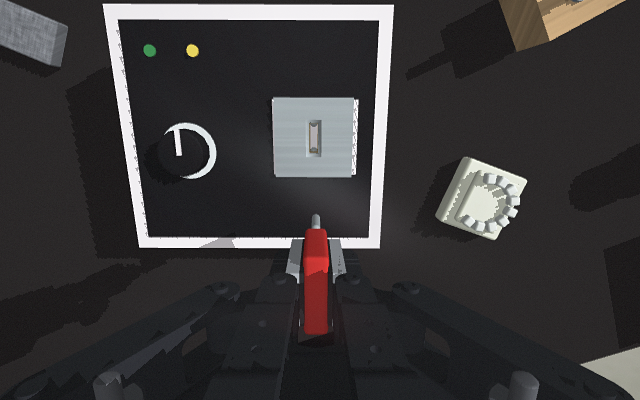

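The slot is at about (314,138), next to the predicted (314.2,138.2), and the blade end shows near (316,215). One enlarged crop will refine both.

```bash
python3 - <<'E'
from h import *
a=load('w5')['image'][90:240,260:370]; cv2.imwrite('pics/c5.png',cv2.resize(a,None,fx=4,fy=4,interpolation=cv2.INTER_CUBIC)[:,:,::-1])
E
```

```text
(no output)
```

View pics/c5.png

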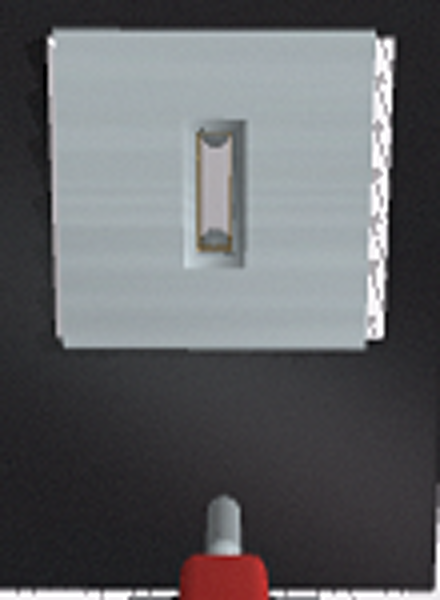

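Crop readings: lead-in outline x 184–246, y 120–268; plate corners (49,33), (376,30), (365,348), (64,348); blade's visible edge x 208–241, end at (224,496).

```bash
python3 - <<'E'
from h import *
f=load('w5'); c=lambda p:(260+(p[0]+.5)/4-.5,90+(p[1]+.5)/4-.5)
print(f['mtx'])
q=[onz(f,*c(p),.092) for p in [(49,33),(376,30),(365,348),(64,348)]]; q=np.array(q)
for i in range(4): d=q[(i+1)%4]-q[i]; print(np.hypot(*d[:2]),np.arctan2(d[1],d[0]))
print('plate',q.mean(0))
l=np.array([onz(f,*c(p),.092) for p in [(187,120),(246,120),(245,268),(184,268)]]); print('leadin',l.mean(0)); d=(l[2]+l[3]-l[0]-l[1])/2; print(np.hypot(*d[:2]),np.arctan2(d[1],d[0]))
s=dict(position=np.array([0.6118,-0.13164,0.20874])); a=2.775; ex=np.array([np.cos(a),np.sin(a),0]); ey=np.array([-ex[1],ex[0],0])
for z in (-.0635,-.0615,-.055,-.0395): print(z,proj(f,s['position']+ex*.01+[0,0,z]),proj(f,s['position']+ex*.01+ey*.0025+[0,0,z]))
print('seen',c((224.5,496)),c((208,530)),c((241,530)))
# bow top in image: project
for z in (.0165,-.0175): print('bow',z,proj(f,s['position']+ex*.017+[0,0,z]),proj(f,s['position']-ex*.017+[0,0,z]))
E
```

```text
[[321.3302836    0.         315.51775079]
 [  0.         321.3302836  202.34088686]
 [  0.           0.           1.        ]]
0.05859281336466216 1.2136902380479135
0.05776274186390211 -0.37123622548207497
0.057448474938301394 -1.9367549675776576
0.057249370051444766 2.7902582094392048
plate [ 0.56526091 -0.11438111  0.092     ]
leadin [ 0.56544984 -0.11406379  0.092     ]
0.026916961929442894 -0.381253165219826
-0.0635 [313.40656111 210.14461092] [309.32387962 210.14234622]
-0.0615 [313.3873031  211.08353123] [309.26416724 211.08125223]
-0.055 [313.32199116 214.2678018 ] [309.06165754 214.26547551]
-0.0395 [313.1471954 222.7899333] [308.51967594 222.78748952]
seen (315.75, 213.625) (311.625, 222.125) (319.875, 222.125)
bow 0.0165 [312.11268863 253.9830597 ] [312.2887428  333.66337624]
bow -0.0175 [312.81850983 223.76645954] [312.91899755 288.72611625]
```

```bash
python3 -m crank '{"linear":[[-0.06,0.02,0],[-0.12,0.045,0],[-0.18,0.06,-0.05],[-0.19,0.066,-0.13],[-0.19,0.066,-0.17]],"delta_rot":[[0,0,0.004],[0,0,0.004],[0,0,0.004],[0,0,0.004],[0,0,0.004]],"fingers":[-1,-1,-1,-1,-1]}' 80
python3 -m crank '{"linear":[[0,0,0],[0,0,0],[0,0,0]],"delta_rot":[[0,0,0],[0,0,0],[0,0,0]],"fingers":[-1,-1,-1]}' 80
python3 - <<'E'
from h import *
s=observe();print(s['position'],s['tool_rot'],s['force'],s['qpos'])
f=snap('wrist','w6'); g=snap('scene','s6')
a=cv2.resize(f['image'][130:280,260:370],(440,600),interpolation=cv2.INTER_CUBIC); b=cv2.resize(g['image'][130:220,265:325],(360,540),interpolation=cv2.INTER_CUBIC); b=np.vstack([b,np.zeros((60,360,3),np.uint8)])
cv2.imwrite('pics/c6.png',np.hstack([a,b])[:,:,::-1])
E
```

```text
clock: 6.1
position: [0.5636, -0.1153, 0.1654]
tool_rot: [-3.141, -0.001, 2.778]
force: [0.7, 0.0, -0.7]
grip_width: 0.0085
finger_force: 77.9
clock: 6.4
position: [0.5649, -0.116, 0.167]
tool_rot: [3.141, 0.001, 2.777]
force: [-0.1, 0.2, -0.0]
grip_width: 0.0089
finger_force: 77.9
[ 0.56489328 -0.11603675  0.16702043] [3.14141595e+00 1.00317170e-03 2.77742438e+00] [-0.13780024  0.18526888 -0.02855825] [ 0.07639802  0.54443964  0.0328172   1.80776887 -0.02383325  0.7887497
  1.32788175]
```

View pics/c6.png

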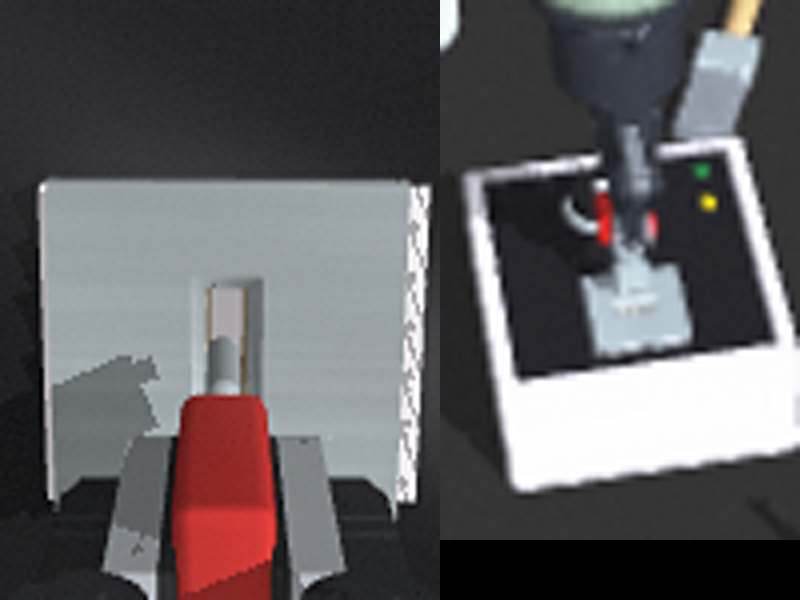

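```bash
python3 - <<'E'
from h import *
f=load('w6'); a=2.777; ex=np.array([np.cos(a),np.sin(a),0]); ey=np.array([-ex[1],ex[0],0]); slot=np.array([.56545,-.11406,.092])
c=lambda p:(260+(p[0]+.5)/4-.5,130+(p[1]+.5)/4-.5)
near=onz(f,*c((227.5,278)),.092)-slot; print('lead-in near end rel slot', near@ex, near@ey)
for dv in (0,4):
  e=onz(f,*c((223.5,337-dv)),.1035)-slot; print('blade end rel slot',e@ex,e@ey)
T=np.array([.56489,-.11604,.1670])-slot; print('tcp',T@ex,T@ey)
for z in (.0165,):
  # bow near-top edge y ~500, cols 173-275 ; near-bottom edge y~398
  e=onz(f,*c((224,398)),.167-.0175)-slot; print('bow near bottom',e@ex,e@ey)
E
```

```text
lead-in near end rel slot 0.013738496880890272 8.397381993597506e-05
blade end rel slot 0.007377447360035212 0.0007271784695711971
blade end rel slot 0.008019738134116267 0.0007279459368467851
tcp -0.00018281544278843427 0.002049531291265911
bow near bottom 0.014164957975975567 0.0007052478020601403
```

```bash
python3 -m crank '{"linear":[[-0.0046,0.0047,0],[-0.0046,0.0047,-0.02],[-0.0046,0.0047,-0.04],[-0.0046,0.0047,-0.055],[-0.0046,0.0047,-0.064]],"delta_rot":[[0,0,0],[0,0,0],[0,0,0],[0,0,0],[0,0,0]],"fingers":[-1,-1,-1,-1,-1]}' 80
python3 -m crank '{"linear":[[0,0,0],[0,0,0]],"delta_rot":[[0,0,0],[0,0,0]],"fingers":[-1,-1]}' 80
python3 -c "
from h import *
s=observe();print(s['position'],s['tool_rot'],s['force'],s['moment'])"
```

```text
clock: 7.0
position: [0.5629, -0.1147, 0.1497]
tool_rot: [-3.141, -0.001, 2.778]
force: [-0.5, -0.8, -0.5]
grip_width: 0.0088
finger_force: 77.9
clock: 7.2
position: [0.5632, -0.1147, 0.1504]
tool_rot: [-3.142, -0.0, 2.778]
force: [-0.0, 0.0, -0.9]
grip_width: 0.0089
finger_force: 77.9
[ 0.56317954 -0.11474357  0.15035015] [-3.14152136e+00 -5.05349820e-05  2.77770243e+00] [-0.01830788  0.03251257 -0.86580339] [ 0.03827936 -0.03088617 -0.01613118]
```

```bash
python3 -m crank '{"linear":[[0,0,-0.008],[0,0,-0.016],[0,0,-0.024],[0,0,-0.024]],"delta_rot":[[0,0,0],[0,0,0],[0,0,0],[0,0,0]],"fingers":[-1,-1,-1,-1]}' 80
python3 -c "
from h import *
s=observe();print(s['position'],s['force'],s['moment'])"
python3 -m crank '{"linear":[[0,0,-0.01],[0,0,-0.02],[0,0,-0.028],[0,0,-0.028]],"delta_rot":[[0,0,0],[0,0,0],[0,0,0],[0,0,0]],"fingers":[-1,-1,-1,-1]}' 80
python3 -c "
from h import *
s=observe();print(s['position'],s['force'],s['moment'])"
```

```text
clock: 7.6
position: [0.563, -0.1147, 0.1441]
tool_rot: [-3.141, -0.0, 2.778]
force: [-0.8, 0.5, 0.4]
grip_width: 0.0089
finger_force: 77.9
[ 0.56300917 -0.11468944  0.14406396] [-0.79275309  0.4965466   0.40862328] [-0.02968669  0.02528229 -0.01705888]
clock: 8.0
position: [0.5626, -0.1142, 0.1368]
tool_rot: [-3.142, -0.002, 2.778]
force: [-2.5, 3.3, -3.4]
grip_width: 0.0089
finger_force: 77.8
[ 0.5625656  -0.11424835  0.13679331] [-2.45332758  3.26315409 -3.43383031] [0.79353019 0.77008895 0.00329407]
```

```bash
python3 -m crank '{"linear":[[0.003,-0.001,-0.008],[-0.003,0.001,-0.016],[0.003,-0.001,-0.024],[-0.003,0.001,-0.032],[0,0,-0.032]],"delta_rot":[[0,0,0.04],[0,0,-0.04],[0,0,0.04],[0,0,-0.04],[0,0,0]],"fingers":[-1,-1,-1,-1,-1]}' 80
python3 -c "
from h import *
s=observe();print(s['position'],s['force'],s['moment'])"
```

```text
clock: 8.5
position: [0.5637, -0.1146, 0.1296]
tool_rot: [3.141, 0.001, 2.777]
force: [-1.2, 2.7, 2.6]
grip_width: 0.0088
finger_force: 78.6
[ 0.56372946 -0.11458784  0.12958097] [-1.21485706  2.73136812  2.64715922] [ 0.59441849  0.13294515 -0.0594911 ]
```

```bash
python3 -m crank '{"linear":[[0.002,-0.001,-0.01],[-0.002,0.001,-0.02],[0.002,-0.001,-0.028],[0,0,-0.034],[0,0,-0.034]],"delta_rot":[[0,0,0.03],[0,0,-0.03],[0,0,0],[0,0,0],[0,0,0]],"fingers":[-1,-1,-1,-1,-1]}' 80
python3 - <<'E'
from h import *
s=observe();print(s['position'],s['force'],s['moment'])
f=snap('wrist','w7'); g=snap('scene','s7')
a=cv2.resize(f['image'][130:280,260:370],(440,600),interpolation=cv2.INTER_CUBIC); b=cv2.resize(g['image'][130:220,265:325],(360,540),interpolation=cv2.INTER_CUBIC); b=np.vstack([b,np.zeros((60,360,3),np.uint8)])
cv2.imwrite('pics/c7.png',np.hstack([a,b])[:,:,::-1])
E
```

```text
clock: 9.0
position: [0.5638, -0.1149, 0.1216]
tool_rot: [3.141, 0.002, 2.78]
force: [-1.4, 0.8, 11.5]
grip_width: 0.009
finger_force: 80.1
[ 0.5638208  -0.11494937  0.12155798] [-1.43819776  0.79042111 11.50059947] [0.26761143 0.27506586 0.00985058]
```

View pics/c7.png

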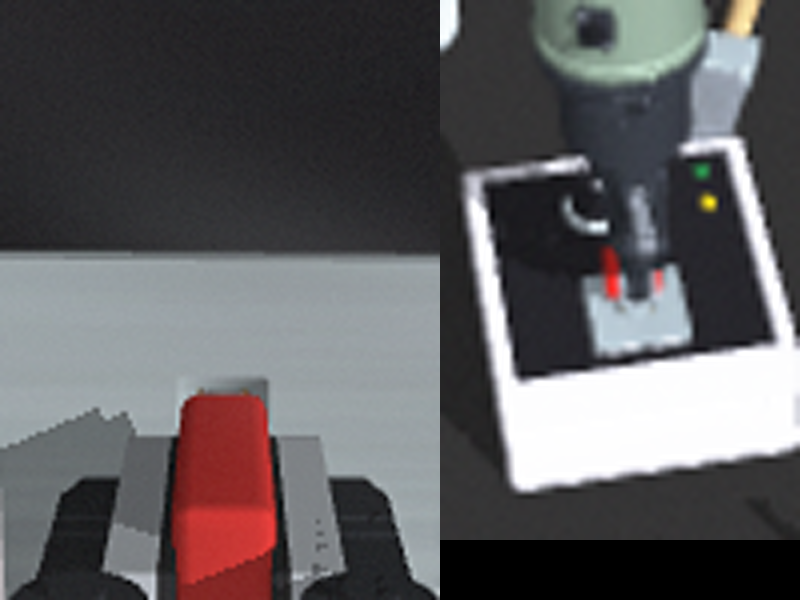

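Key is home: the bow has not moved in the grip, z = 0.1216, contact force 11 N. Turning clockwise now, with TCP compensation for the off-centre grip.

```bash
python3 -m crank '{"linear":[[0,0,-0.002],[0.0004,0.0006,-0.002],[0.0009,0.0013,-0.002],[0.0014,0.002,-0.002],[0.0018,0.0025,-0.002]],"delta_rot":[[0,0,-0.1],[0,0,-0.3],[0,0,-0.55],[0,0,-0.8],[0,0,-1]],"fingers":[-1,-1,-1,-1,-1]}' 90
python3 -c "
from h import *
s=observe();print(s['position'],s['tool_rot'],s['force'],s['moment'])"
```

```text
clock: 9.6
position: [0.5645, -0.1144, 0.1215]
tool_rot: [3.14, 0.002, 2.251]
force: [-4.1, 1.1, 19.9]
grip_width: 0.0091
finger_force: 88.7
[ 0.5644535  -0.1143974   0.12151393] [3.14030275e+00 1.58048569e-03 2.25072361e+00] [-4.05440531  1.13651955 19.85490154] [0.11662113 1.05195199 0.10394164]
```

```bash
python3 -m crank '{"linear":[[0.0007,0.0003,0],[0.0013,0.0006,0],[0.002,0.0009,0],[0.0025,0.0012,0],[0.0029,0.0013,0]],"delta_rot":[[0,0,-0.2],[0,0,-0.4],[0,0,-0.6],[0,0,-0.8],[0,0,-1]],"fingers":[-1,-1,-1,-1,-1]}' 90
python3 -m crank '{"linear":[[0.0006,0,0],[0.0012,0,0],[0.0018,-0.0001,0],[0.0024,-0.0002,0],[0.003,-0.0003,0]],"delta_rot":[[0,0,-0.2],[0,0,-0.4],[0,0,-0.6],[0,0,-0.8],[0,0,-1]],"fingers":[-1,-1,-1,-1,-1]}' 90
python3 -c "
from h import *
s=observe();print(s['position'],s['tool_rot'],s['force'],s['moment'])"
```

```text
clock: 10.1
position: [0.5649, -0.1143, 0.1215]
tool_rot: [3.14, 0.001, 1.728]
force: [-4.5, 0.3, 20.6]
grip_width: 0.009
finger_force: 88.8
clock: 10.6
position: [0.5655, -0.1144, 0.1215]
tool_rot: [3.14, -0.0, 1.205]
force: [-5.9, 0.6, 22.8]
grip_width: 0.0089
finger_force: 89.0
[ 0.56553341 -0.11443085  0.12150241] [ 3.14033737e+00 -1.58810053e-04  1.20451229e+00] [-5.89110855  0.62429702 22.78966696] [0.05163025 1.55548105 0.1822464 ]
```

```bash
for i in 1; do python3 -m crank '{"linear":[[0,0,0],[0,0,0],[0,0,0]],"delta_rot":[[0,0,-0.08],[0,0,-0.16],[0,0,-0.16]],"fingers":[-1,-1,-1]}' 100; done
python3 -c "
from h import *
s=observe();print(s['position'],s['tool_rot'],s['force'],s['moment'])"
python3 -m crank '{"linear":[[0,0,0],[0,0,0],[0,0,0]],"delta_rot":[[0,0,-0.05],[0,0,-0.1],[0,0,-0.1]],"fingers":[-1,-1,-1]}' 100
python3 -c "
from h import *
s=observe();print(s['position'],s['tool_rot'],s['force'],s['moment'])"
```

```text
clock: 10.9
position: [0.5656, -0.1145, 0.1215]
tool_rot: [3.14, -0.0, 1.123]
force: [-4.7, 0.0, 23.8]
grip_width: 0.0087
finger_force: 97.7
[ 0.56560207 -0.11447878  0.12149554] [ 3.14019945e+00 -3.78785686e-05  1.12336676e+00] [-4.74498191  0.02954904 23.83092254] [0.03877545 1.38974527 0.11930698]
clock: 11.2
position: [0.5656, -0.1145, 0.1215]
tool_rot: [3.14, -0.0, 1.072]
force: [-4.9, 1.0, 23.0]
grip_width: 0.0089
finger_force: 97.8
[ 0.56564356 -0.1145121   0.12153317] [ 3.14008137e+00 -1.87217731e-04  1.07188852e+00] [-4.92282688  0.96909112 23.01939121] [-0.03359756  1.33493871  0.36247929]
```

```bash
python3 -m crank '{"linear":[[0,0,0],[0,0,0],[0,0,0],[0,0,0]],"delta_rot":[[0,0,-0.04],[0,0,-0.06],[0,0,-0.06],[0,0,-0.06]],"fingers":[-1,-1,-1,-1]}' 100
python3 - <<'E'
from bows import *
s=observe();print(s['clock'],s['position'],s['tool_rot'],s['force'],s['moment'],s['grip_width'])
snap('wrist','w8')
for n in ['w6','w7','w8']:
    f=load(n); m=bows(f,np.s_[200:350,280:350])['r']; ys,xs=np.nonzero(m)
    print(n,m.sum(),ys.min(),xs.min(),xs.max(),[ (xs[ys==v].min(),xs[ys==v].max(),xs[ys==v].mean().round(2)) for v in (232,240,250,262)])
for n,M in [('top0',None)]:
    f=snap('top','t8'); m=bows(f,np.s_[160:245,225:300]); m0=bows(load(n),np.s_[160:245,225:300])
    for k in 'yb': print(k,[np.mean(np.nonzero(q[k]),1).round(1) for q in (m0,m)])
E
```

```text
clock: 11.6
position: [0.5657, -0.1145, 0.1215]
tool_rot: [3.14, -0.0, 1.042]
force: [-5.1, -0.4, 22.9]
grip_width: 0.0088
finger_force: 98.1
11.6 [ 0.56565275 -0.1145123   0.1215373 ] [ 3.14006119e+00 -2.35549107e-04  1.04178084e+00] [-5.06270063 -0.37025938 22.92448175] [-0.0281938   1.32841532  0.60410439] 0.008790428879687805
w6 2331 229 303 328 [(np.int64(307), np.int64(326), np.float64(316.5)), (np.int64(307), np.int64(326), np.float64(316.5)), (np.int64(306), np.int64(327), np.float64(316.5)), (np.int64(303), np.int64(328), np.float64(315.5))]
w7 2335 228 303 328 [(np.int64(307), np.int64(326), np.float64(316.5)), (np.int64(307), np.int64(326), np.float64(316.5)), (np.int64(306), np.int64(327), np.float64(316.5)), (np.int64(303), np.int64(328), np.float64(315.5))]
w8 2360 229 302 327 [(np.int64(305), np.int64(324), np.float64(314.5)), (np.int64(304), np.int64(325), np.float64(314.5)), (np.int64(303), np.int64(326), np.float64(314.5)), (np.int64(302), np.int64(327), np.float64(314.5))]
y [array([209.2, 244. ]), array([209.2, 244. ])]
b [array([205.4, 277.3]), array([205.2, 277.8])]
```

```bash
python3 -m crank '{"linear":[[0,0,0],[0,0,0],[0,0,0],[0,0,0],[0,0,0]],"delta_rot":[[0,0,0],[0,0,0],[0,0,0],[0,0,0],[0,0,0]],"fingers":[-1,-1,-1,-1,-1]}' 100
python3 -c "
from h import *
s=observe();print(s['position'],s['tool_rot'],s['moment']); print(bot.job_done())"
```

```text
clock: 12.2
position: [0.5657, -0.1145, 0.1215]
tool_rot: [3.14, -0.0, 1.042]
force: [-4.2, -0.0, 23.1]
grip_width: 0.0084
finger_force: 98.1
[ 0.5656539  -0.11452213  0.1215276 ] [ 3.14003772e+00 -2.34135544e-04  1.04178783e+00] [-0.09090424  1.32937838  0.66520038]
the job is handed in; nothing more can be done
None
```

I pushed the red key fully home, turned it clockwise to its stop and handed the job in at 12.2 s with the arm still gripping and holding it there. The stop and seating are read from wrist torque, force and height, and the blue and yellow keys still show in their places in the block.

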